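Swing the issue tray home and lock it

ROBOT

A 6-joint arm with a two-finger parallel gripper is mounted at the origin on the work surface. World frame = base frame: x ahead of the robot, y to its left, z up, the work surface at z = 0. Lengths are in m, angles in rad, forces in N, time in s.
With the tool pointing down it reaches from about 0.35 to 0.775 m from the base axis. Payload 7.3 kg.
Tool frame: the origin (TCP) lies at the centre of the arm's flange, where the gripper is bolted on; the fingertips stand 178 mm ahead of it and the grasp point (between the pads) lies 159 mm ahead of it; x points along the fingers, y is the direction in which the jaws open and shut, and the axes are right-handed (so a half turn about x gives the same grasp; the last joint's range is limited). The gripper opens to 92 mm and grips with 3 to 60 N. Pads are 19 mm wide; open, the fingers measure 130 mm over their backs; the gripper's body (75 mm by 190 mm) begins 47 mm behind the grasp point.
Start: joints at [1.126, 0.342, 1.524, -0, 1.275, -0.146], TCP at [0.155, 0.502, 0.405] pointing down, gripper open.
Joint ranges: [-2.53, 2.53], [-0.77, 2.02], [0.04, 2.7], [-1, 4.14], [0.28, 2.66], [-3.11, 3.11]. Speed limits (rad/s): [2.57, 2.57, 3.14, 3.14, 3.14, 3.14].

INTERFACE

Orientations are given as [roll, pitch, yaw] about the fixed x, y, z axes, in that order (R = Rz(yaw) Ry(pitch) Rx(roll)).
In Python, from cell import readout, cams, workorder gives the robot as it stands.
- The arm moves only by the shell command python3 -m inch 'ROWS' [FORCE]. ROWS is text: rows parted by semicolons, each of 5 numbers parted by spaces: the shift along the world's x, y, z in mm, then the turn about the world's z in rad, then the opening, from 0 (shut) to 1 (fully open). A call has 1 to 8 rows; each row shifts and turns the commanded pose from where the row before left it; what a row does not reach is not made up. A row lasts 1/12 s, in which the tool goes at most 41.7 mm and 7.16 degrees, less where a joint would pass 70% of its speed; a pose out of reach is approached as far as the arm can. A call is refused whole if a number of a shift passes 41.7 or a number of a turn 0.125, either way. A call with a gripper value outside its range is refused whole. The fingers move at their own pace and stop on an object; FORCE is the grip in N (left out, the last holds). Time passes only in rows, so rows that do not move let the fingers close. It gives the time, the measured TCP pose, the force and the opening at its end, in the units of the state.
- readout.observe(): the state, without advancing time (a new reading comes with each control period).
- cams.read_camera(name): name is "side" or "top" or "wrist"; returns a dict with "color" (400x640x3 uint8, red, green, blue), "fx", "fy", "cx", "cy" (pixels), "world_to_cam" (4x4, takes a point from world to camera coordinates); the wrist camera has in their place "T_tool_cam" (4x4, takes a point from camera to tool coordinates, whose origin is the TCP and whose axes are the tool frame's). Camera axes: x right, y down, z forward; pixel columns grow to the right and rows downward; lengths in m; the calibration is good to about 2 mm. A picture is of the moment at which its call begins: read the wrist's pose just before it. There is no depth.
- workorder.hand_in(): hands the job in, once; it reports no verdict.
The state is a dict: "time": time; "qpos": joint angles; "qvel": joint speeds; "joint_efforts": joint torques, N m; "tool_pos": TCP position; "tool_rot": TCP orientation; "contact_force": force on the tool from outside, world axes, zero at the start; "torque": the same for the moment, N m; "opening": finger opening in m.
Only numpy, scipy, OpenCV 4.12 (cv2) and the standard library are available. Lean on these libraries where they do the work, as an engineer would, in place of code of your own. Each camera call takes 0.05 s, during which the arm holds its last target.

TASK

Swing the loaded blue tray round on its pivot pin until its side sits home against the black rubber stop (feel for it: the stop gets readjusted), and press it there with a firm push of about 12 newtons for about half a second, never pushing the tray with more than 20. Then, with the tray home, press the red knob of the catch fully down so that its plunger locks the tray, and let go. Keep the two boxes lying flat in the tray and leave the bottle and the jar on the counter alone.

Things in the scene. Friction and masses are not known exactly. Their poses are not given: they have to be found in the camera images.
- pivot: Fixed steel pin, 20 mm diameter, standing on the counter, with a dark round head 38 mm across (underside 9 mm, top about 19 mm above the counter). Origin on the counter at the pin's axis. The tray turns about it.
- tray: Loose blue sheet-metal tray flat on the counter, the pivot pin through a 22 mm hole at its origin (underside). In its own frame x = -220 (free end) to +30 mm, y = -70 to +70 mm, 30 mm high; walls and floor 6 mm thick. Starts turned 0.5 to 1 rad counter-clockwise (from above) from home; goes home clockwise, its yaw decreasing, until its +y side wall meets the stop.
- push_spot (a point): Point on the outside of the tray's -y side wall near its free corner (x = -185, y = -70, z = 15 mm in the tray's frame): the place to push, towards the tray's +y. The tray and load weigh about 0.5 kg; friction on the counter resists here with about 1 to 5 N (it varies), and with more nearer the pin.
- catch: Steel plate (80 mm in x, 4 mm high, y = +11 to +73 mm) fixed to the counter, carrying the catch's yellow head. The head is adjustable along the plate's y: its true place is up to 6 mm either way from the nominal one given here, and is not measured. Origin on the counter at the nominal axis of the rubber stop, about 170 mm from the pivot, on the tray's +y side; -y faces the tray.
- plunger (a joint): Upright steel plunger of the head (12 mm diameter), 27 mm to -y of the stop's axis: travel in m, 0 raised, 0.030 fully down; stays where left, 3 N moves it. Red knob on top, 32 mm diameter; its top face is 112 mm above the counter when raised, 82 mm when down. When down it stands inside the tray's +y wall with 3 mm to spare; if the tray is not home it lands on the wall.
- thermometer_box: White box with a blue band, 90 x 46 x 38 mm, lying loose in the tray; origin at the centre of its underside.
- battery_box: Red box with an orange band, 56 x 40 x 30 mm, lying loose in the tray; origin at the centre of its underside.
- sanitiser: Blue bottle standing on the counter, 60 mm diameter, 150 mm high; origin at the centre of its underside.
- wipes: White jar with a green lid standing on the counter, 70 mm diameter, 120 mm high; origin at the centre of its underside.
- stop_nominal (a point): Nominal place of the foremost point of the black upright rubber stop (24 mm diameter, 34 mm high) on the head's -y side: 12 mm to -y of the catch's origin, 15 mm up; the real stop is up to 6 mm either way in y. Home is the tray's +y wall touching it. The head's block is 44 mm wide, 70 mm high, behind the stop; its arm, 36 mm wide, 52 to 70 mm up, reaches 48 mm to -y, over the tray's wall.

How it is judged:
By the outcome, as a careful person would: the job done as asked, in the order asked, and still so for the second after the job is handed in, with the robot touching nothing.
It also fails if it takes over 64 s, if anything falls off the work surface, if the arm or the gripper's body presses on something with over 40 N, if the wrist force passes 120 N, or if a joint passes its speed limit or range.

## Working session

There is one attempt and no reset: what is moved stays moved. The work goes in short steps, Python scripts to look and compute and a shell command to move; the robot and the scene stay as the last step left them, time stands still between calls to the robot, and variables do not carry over. Pictures are saved under pics/ and viewed, and the job is handed in when it is done.

```bash
ls; mkdir -p pics; cat > h.py <<'E'
import numpy as np, cv2
from cell import readout, cams
def snap(n,f):
    s=readout.observe(); d=cams.read_camera(n)
    cv2.imwrite(f'pics/{f}.png',d['color'][:,:,::-1]); return s,d
def ray(d,u,v,z):
    W=np.array(d['world_to_cam']); R=W[:3,:3];t=W[:3,3]; o=-R.T@t
    r=R.T@np.array([(u-d['cx'])/d['fx'],(v-d['cy'])/d['fy'],1]); return o+r*(z-o[2])/r[2]
def proj(d,p):
    W=np.array(d['world_to_cam']); c=W[:3,:3]@np.array(p)+W[:3,3]; return d['cx']+d['fx']*c[0]/c[2], d['cy']+d['fy']*c[1]/c[2]
E
python3 - <<'E'
from h import *
import pickle
for n in ['top','side']:
    s,d=snap(n,n+'0'); pickle.dump(d,open(n+'0.pkl','wb'))
    W=np.array(d['world_to_cam']);print(n,-W[:3,:3].T@W[:3,3],d['fx'])
print(readout.observe())
E
```

```text
pics
top [0.46765354 0.06148198 0.909485  ] 476.9411552738355
side [ 0.09586027 -0.48204943  0.51839517] 371.57321863211206
{'time': 0.1, 'qpos': array([ 1.12600756e+00,  3.42640483e-01,  1.52492107e+00, -1.65509419e-05,
        1.27539421e+00, -1.45982298e-01]), 'qvel': array([-0.00026943, -0.00198493, -0.00160639,  0.00178315, -0.00014191,
       -0.00015671]), 'joint_efforts': array([ 2.36665393e-03, -4.31997728e+01, -2.44696230e+01,  7.20825372e-02,
        5.24606660e-02, -6.51111532e-05]), 'tool_pos': array([0.15446842, 0.50163402, 0.40412096]), 'tool_rot': array([-1.70516787,  1.56943312, -2.00396952]), 'contact_force': array([ 0.42548828,  0.06924884, -0.88617695]), 'torque': array([-0.02595235,  0.04725142,  0.01381264]), 'opening': 0.0918023522096466}
```

View pics/top0.png

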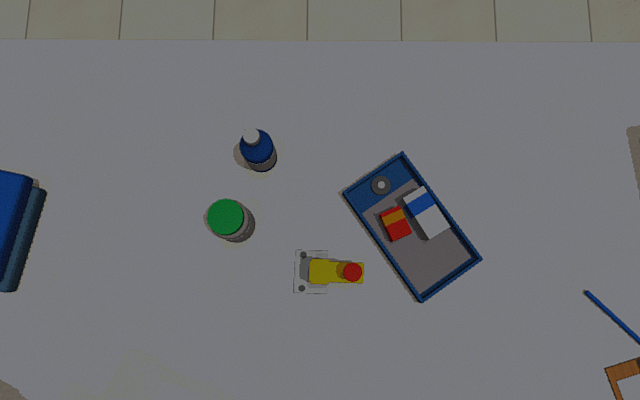

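View pics/side0.png

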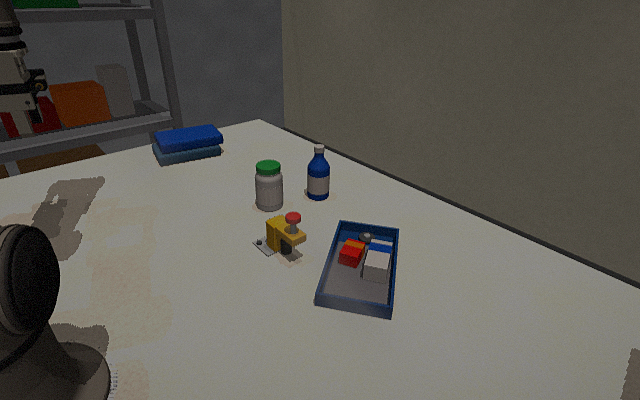

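```bash
python3 - <<'E'
from h import *
im=cv2.imread('pics/top0.png')[120:310,190:500]
im=cv2.convertScaleAbs(im,alpha=1.6)
cv2.imwrite('pics/topz.png',cv2.resize(im,None,fx=2.58,fy=2.58,interpolation=cv2.INTER_CUBIC))
import pickle
d=pickle.load(open('top0.pkl','rb'))
for n,u,v,z in [('piv',381,185,.019),('knob',352.5,272,.112),('plateNL',295,250,.004),('plateFL',295,293,.004),('c1',402.5,153,.03),('c2',343,194,.03),('c3',420,301,.03),('c4',481,259,.03),('bottle',258,149,.15),('jar',226,217,.12)]:
    print(n,ray(d,u,v,z).round(4))
E
```

```text
piv [ 0.6483 -0.0469  0.019 ]
knob [0.4823 0.0131 0.112 ]
plateNL [0.5244 0.1153 0.004 ]
plateFL [0.4445 0.1137 0.004 ]
c1 [ 0.7084 -0.087   0.03  ]
c2 [0.6282 0.0258 0.03  ]
c3 [ 0.4334 -0.1135  0.03  ]
c4 [ 0.5098 -0.2266  0.03  ]
bottle [0.6803 0.1707 0.15  ]
jar [0.5709 0.2248 0.12  ]
```

View pics/topz.png

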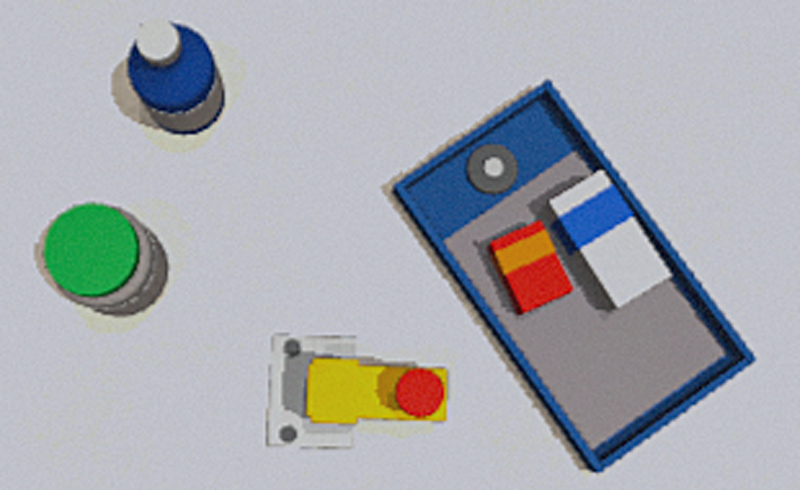

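```bash
cat >> h.py <<'E'
from scipy.spatial.transform import Rotation as Ro
def st():
    s=readout.observe(); R=Ro.from_euler('xyz',s['tool_rot']).as_matrix()
    print('t',round(s['time'],2),'pos',(s['tool_pos']*1e3).round(1),'F',s['contact_force'].round(1),'ty ang',round(float(np.arctan2(R[1,1],R[0,1])),3),'tx',R[:,0].round(3),'open',round(s['opening'],3), 'q',s['qpos'].round(2))
    return s,R
E
python3 -c "from h import *;st()"; python3 -m inch '40 -15 0 0 0;40 -15 0 0 0' 20;python3 -c "from h import *;st()"
```

```text
t 0.1 pos [154.5 501.6 404.1] F [ 0.4  0.1 -0.9] ty ang 1.272 tx [-0.001 -0.001 -1.   ] open 0.092 q [ 1.13  0.34  1.52 -0.    1.28 -0.15]
time: 0.27
tool_pos: [0.2318, 0.4727, 0.4044]
tool_rot: [-2.309, 1.57, -2.603]
contact_force: [0.5, 1.0, -0.2]
opening: 0.0827
t 0.27 pos [231.8 472.7 404.4] F [ 0.5  1.  -0.2] ty ang 1.277 tx [-0.001 -0.    -1.   ] open 0.083 q [ 0.97  0.35  1.52  0.    1.28 -0.31]
```

```bash
R='16.2 -35.4 0 -0.033 0'
python3 -m inch '16 -35 0 -0.033 0;16 -35 0 -0.033 0;16 -35 0 -0.033 0;16 -35 0 -0.033 0;16 -35 0 -0.033 0;16 -35 0 -0.033 0;16 -35 0 -0.033 0;16 -35 0 -0.033 0' | tail -1
python3 -m inch '16 -35 0 -0.033 0;16 -35 0 -0.033 0;16 -35 0 -0.033 0;16 -35 0 -0.033 0;16 -35 0 -0.033 0;16 -35 0 -0.033 0;16 -35 0 -0.033 0;16 -35 0 -0.033 0'|tail -1
python3 -c "from h import *;st()"
```

```text
opening: 0.0296
opening: 0.0004
t 1.6 pos [488.8 -89.5 404.5] F [0.5 0.2 0.2] ty ang 0.742 tx [-0.  0. -1.] open 0.0 q [-0.34  0.29  1.6   0.    1.25 -1.08]
```

```bash

python3 -m inch '14 -30 -10 -0.03 0;14 -30 -15 -0.03 0;14 -29 -20 -0.03 0;14 -29 -20 -0.03 0;14 -29 -20 0 0;0 0 -35 0 0;0 0 -30 0 0;0 0 -20 0 0' | tail -1
python3 - <<'E'
from h import *
s,R=st(); _,d=snap('wrist','w1'); print(np.array(d['T_tool_cam']).round(3), d['fx'],d['cx'],d['cy']); snap('side','s1')
E
```

```text
opening: 0.0003
t 2.27 pos [ 557.6 -234.8  230.8] F [ 0.2 -0.4 -0.4] ty ang 0.623 tx [-0.004  0.003 -1.   ] open 0.0 q [-0.53  0.66  1.5   0.    0.98 -1.15]
[[ 0.    -0.281  0.96   0.02 ]
 [ 1.     0.001 -0.     0.001]
 [-0.001  0.96   0.281 -0.076]
 [ 0.     0.     0.     1.   ]] 301.4328787307167 319.27999529083485 198.02168459887693
```

View pics/w1.png

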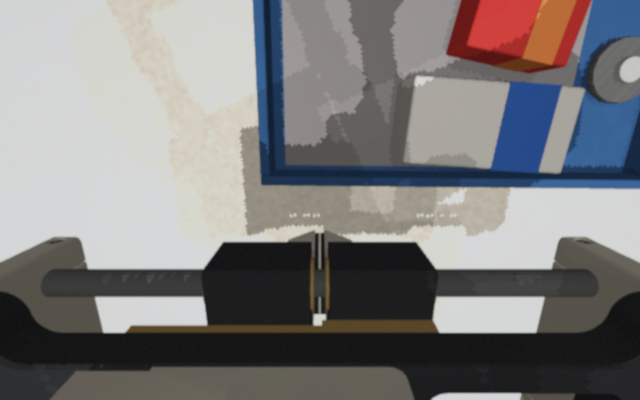

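View pics/s1.png

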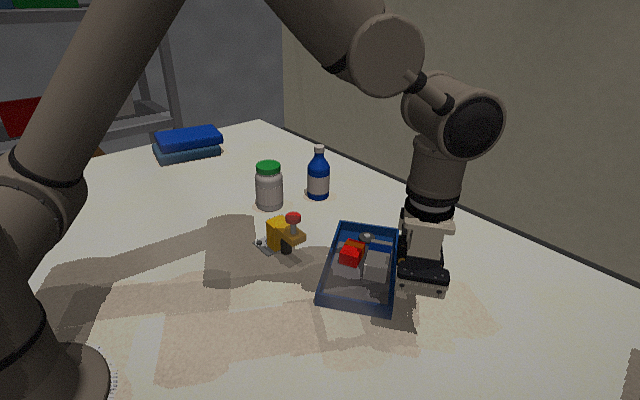

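```bash
cat >> h.py <<'E'
def wray(s,d,u,v,z):
    R=Ro.from_euler('xyz',s['tool_rot']).as_matrix(); T=np.eye(4);T[:3,:3]=R;T[:3,3]=s['tool_pos']
    C=T@np.array(d['T_tool_cam']); r=C[:3,:3]@np.array([(u-d['cx'])/d['fx'],(v-d['cy'])/d['fy'],1]); o=C[:3,3]
    return o+r*(z-o[2])/r[2]
E
python3 - <<'E'
from h import *
s,d=readout.observe(),cams.read_camera('wrist')
for u,v,z in[(263,184,.03),(640,187,.03),(257,0,.03),(628,69,.019)]: print(wray(s,d,u,v,z).round(4))
E
```

```text
[ 0.5094 -0.2272  0.03  ]
[ 0.699  -0.0928  0.03  ]
[ 0.4528 -0.1453  0.03  ]
[ 0.6459 -0.0462  0.019 ]
```

```bash

python3 -m inch '0 0 -20 0 0;0 0 -16 0 0;0 0 -10 0 0;0 0 0 0 0' | tail -1
python3 -c "from h import *;st()"
python3 -m inch '-3 4 0 0 0;-3 4 0 0 0;-1.5 2 0 0 0;0 0 0 0 0' | tail -1
python3 -c "from h import *;st()"
```

```text
opening: 0.0002
t 2.75 pos [ 558.4 -234.3  188.3] F [-0.9 -0.4  0.6] ty ang 0.624 tx [-0.001  0.001 -1.   ] open 0.0 q [-0.52  0.72  1.53  0.    0.89 -1.15]
opening: 0.0005
t 3.08 pos [ 550.9 -223.9  189.8] F [ 0.3 -0.4 -0.6] ty ang 0.625 tx [ 0.001 -0.    -1.   ] open 0.0 q [-0.51  0.7   1.56  0.    0.87 -1.14]
```

```bash

python3 -m inch '-1 1.5 -1.5 0 0;-1 1.5 0 0 0;-1 1.5 0 0 0;0 0 0 0 0' | tail -1
python3 -c "from h import *;st()"
python3 -m inch '-1 1.5 0 0 0;-1 1.5 0 0 0;-1 1.5 0 0 0;0 0 0 0 0' | tail -1
python3 -c "from h import *;st()"
python3 -m inch '-1 1.5 0 0 0;-1 1.5 0 0 0;-1 1.5 0 0 0;0 0 0 0 0' | tail -1
python3 -c "from h import *;st()"
```

```text
opening: 0.0004
t 3.42 pos [ 547.9 -219.7  187.2] F [-0.4  0.9 -1.2] ty ang 0.624 tx [-0.  0. -1.] open 0.0 q [-0.51  0.7   1.58  0.    0.86 -1.14]
opening: 0.0002
t 3.75 pos [ 544.9 -215.5  187.3] F [ 0.9 -0.5  0.4] ty ang 0.624 tx [ 0. -0. -1.] open 0.0 q [-0.51  0.7   1.59 -0.    0.86 -1.13]
opening: 0.0004
t 4.08 pos [ 541.9 -210.9  187.3] F [-0.  -2.1  0.7] ty ang 0.624 tx [ 0. -0. -1.] open 0.0 q [-0.5   0.69  1.6  -0.    0.85 -1.13]
```

```bash
python3 -c "
import numpy as np
def P(t):
    c,s=np.cos(t),np.sin(t);a,b=-184,-77;return np.array([648+c*a-s*b,-45+s*a+c*b])
t=.617
for i in range(31):
    print(round(t,3),P(t).round(1),(P(t-.02)-P(t)).round(2)); t-=.02
"; python3 -m inch '-2 3 0 -0.02 0;-2 3 0 -0.02 0;0 0 0 0 0' | tail -1
python3 -c "from h import *;st()"
```

```text
0.617 [ 542.5 -214.3] [-3.36  2.14]
0.597 [ 539.1 -212.1] [-3.32  2.21]
0.577 [ 535.8 -209.9] [-3.28  2.28]
0.557 [ 532.5 -207.6] [-3.23  2.34]
0.537 [ 529.3 -205.3] [-3.18  2.41]
0.517 [ 526.1 -202.9] [-3.13  2.47]
0.497 [ 523.  -200.4] [-3.08  2.53]
0.477 [ 519.9 -197.9] [-3.03  2.59]
0.457 [ 516.9 -195.3] [-2.98  2.65]
0.437 [ 513.9 -192.6] [-2.93  2.71]
0.417 [ 511.  -189.9] [-2.87  2.77]
0.397 [ 508.1 -187.2] [-2.81  2.83]
0.377 [ 505.3 -184.3] [-2.76  2.88]
0.357 [ 502.5 -181.4] [-2.7   2.94]
0.337 [ 499.8 -178.5] [-2.64  2.99]
0.317 [ 497.2 -175.5] [-2.58  3.04]
0.297 [ 494.6 -172.5] [-2.52  3.09]
0.277 [ 492.1 -169.4] [-2.46  3.14]
0.257 [ 489.6 -166.2] [-2.39  3.19]
0.237 [ 487.2 -163. ] [-2.33  3.24]
0.217 [ 484.9 -159.8] [-2.26  3.28]
0.197 [ 482.6 -156.5] [-2.2   3.33]
0.177 [ 480.4 -153.2] [-2.13  3.37]
0.157 [ 478.3 -149.8] [-2.06  3.41]
0.137 [ 476.2 -146.4] [-1.99  3.46]
0.117 [ 474.2 -143. ] [-1.92  3.49]
0.097 [ 472.3 -139.5] [-1.85  3.53]
0.077 [ 470.5 -135.9] [-1.78  3.57]
0.057 [ 468.7 -132.4] [-1.71  3.6 ]
0.037 [ 467.  -128.8] [-1.64  3.64]
0.017 [ 465.3 -125.1] [-1.57  3.67]
opening: -0.0
t 4.33 pos [ 537.7 -204.4  187.2] F [-0.8  0.2 -0.5] ty ang 0.582 tx [-0.  0. -1.] open -0.0 q [-0.5   0.68  1.62  0.    0.84 -1.08]
```

```bash
python3 - <<'E'
from h import *
snap('wrist','w2')
E
```

```text
(no output)
```

View pics/w2.png

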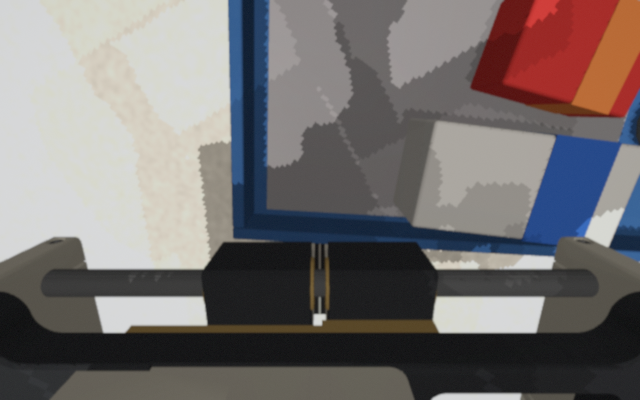

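```bash

python3 -m inch '-2.5 2.5 0 0 0;-2.5 2.5 0 0 0' | tail -2
python3 -c "from h import *;st()"
python3 -m inch '-3 2.5 0 -0.015 0;-3 2.5 0 -0.015 0' | tail -2
python3 - <<'E'
from h import *
st();snap('wrist','w3')
E
```

```text
contact_force: [-0.6, -4.0, 0.4]
opening: 0.0004
t 4.55 pos [ 532.9 -200.   187.2] F [-0.6 -4.   0.4] ty ang 0.584 tx [ 0. -0. -1.] open 0.0 q [-0.49  0.67  1.64 -0.    0.83 -1.08]
contact_force: [-0.6, -3.8, 0.3]
opening: 0.0004
t 4.72 pos [ 526.6 -194.9  187.2] F [-0.6 -3.8  0.3] ty ang 0.553 tx [-0. -0. -1.] open 0.0 q [-0.49  0.66  1.66 -0.    0.82 -1.04]
```

View pics/w3.png

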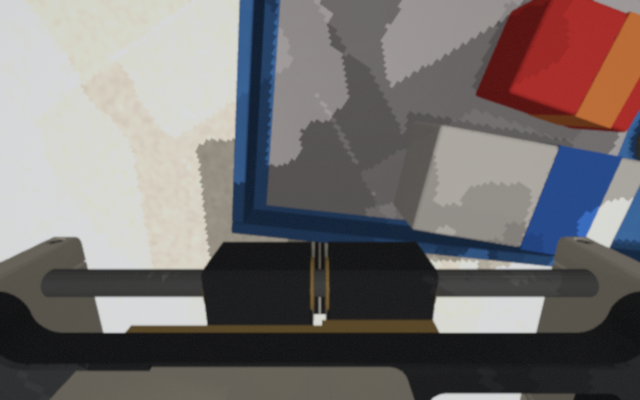

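```bash
cat >> h.py <<'E'
def yaw(f):
    s,d=snap('wrist',f)
    a=d['color'].astype(int); b=a[:,:,2]-a[:,:,0]
    # left (free end) outer rim edge: first blue pixel from left on rows 20..200
    pts=[]
    for v in range(10,205,5):
        r=np.where(b[v,150:330]>40)[0]
        if len(r): pts.append(wray(s,d,150+r[0],v,.03)[:2])
    pts=np.array(pts); vx,vy,x0,y0=cv2.fitLine(pts.astype(np.float32),cv2.DIST_HUBER,0,.001,.001).ravel()
    y=np.arctan2(vy,vx); y=(y-np.pi/2+np.pi/2)%np.pi-np.pi/2
    print('n',len(pts),'tray yaw',round(float(y),3),'edge pt',x0.round(4),y0.round(4)); return y
E
python3 - <<'E'
from h import *
yaw('w4');st()
E
```

```text
n 39 tray yaw 0.436 edge pt 0.4557 -0.1475
t 4.82 pos [ 526.5 -194.4  187.2] F [-0.1  0.5  0.9] ty ang 0.553 tx [-0.001  0.001 -1.   ] open 0.001 q [-0.49  0.66  1.66  0.    0.82 -1.04]
```

```bash
python3 -c "
import numpy as np
def P(t):
    c,s=np.cos(t),np.sin(t);a,b=-184,-80;return np.array([648+c*a-s*b,-45+s*a+c*b])
t=.436
for i in range(23):
    print(round(t,3),P(t).round(1),(P(t-.02)-P(t)).round(2)); t-=.02
"; python3 -m inch '-6 -2 0 -0.05 0;-6 1 0 -0.05 0;0 0 0 -0.017 0' | tail -2
python3 -c "from h import *;st()"
```

```text
0.436 [ 515.  -195.2] [-2.98  2.69]
0.416 [ 512.  -192.5] [-2.92  2.75]
0.396 [ 509.1 -189.8] [-2.87  2.81]
0.376 [ 506.2 -187. ] [-2.81  2.86]
0.356 [ 503.4 -184.1] [-2.75  2.92]
0.336 [ 500.7 -181.2] [-2.69  2.97]
0.316 [ 498.  -178.2] [-2.63  3.03]
0.296 [ 495.3 -175.2] [-2.57  3.08]
0.276 [ 492.8 -172.1] [-2.51  3.13]
0.256 [ 490.3 -169. ] [-2.45  3.18]
0.236 [ 487.8 -165.8] [-2.38  3.23]
0.216 [ 485.4 -162.6] [-2.32  3.27]
0.196 [ 483.1 -159.3] [-2.25  3.32]
0.176 [ 480.8 -156. ] [-2.19  3.36]
0.156 [ 478.7 -152.6] [-2.12  3.41]
0.136 [ 476.5 -149.2] [-2.05  3.45]
0.116 [ 474.5 -145.8] [-1.98  3.49]
0.096 [ 472.5 -142.3] [-1.91  3.53]
0.076 [ 470.6 -138.7] [-1.84  3.57]
0.056 [ 468.8 -135.2] [-1.77  3.6 ]
0.036 [ 467.  -131.6] [-1.7   3.64]
0.016 [ 465.3 -127.9] [-1.62  3.67]
-0.004 [ 463.7 -124.3] [-1.55  3.7 ]
contact_force: [0.2, 0.3, -0.4]
opening: 0.0005
t 5.07 pos [ 514.5 -195.5  187.1] F [ 0.2  0.3 -0.4] ty ang 0.435 tx [-0.001  0.001 -1.   ] open 0.001 q [-0.5   0.65  1.7   0.    0.8  -0.94]
```

Follow the arc to about θ≈0.2.

```bash
python3 -m inch '-3 2.7 0 -0.02 0;-2.9 2.8 0 -0.02 0;-2.9 2.8 0 -0.02 0;-2.8 2.9 0 -0.02 0;-2.8 2.9 0 -0.02 0;-2.7 3 0 -0.02 0' | tail -2
python3 -m inch '-2.6 3 0 -0.02 0;-2.6 3.1 0 -0.02 0;-2.5 3.1 0 -0.02 0;-2.5 3.2 0 -0.02 0;-2.4 3.2 0 -0.02 0;-2.3 3.3 0 -0.02 0' | tail -2
python3 - <<'E'
from h import *
st();yaw('w5')
E
```

```text
contact_force: [1.3, -1.4, 0.9]
opening: 0.0002
contact_force: [1.1, -2.4, -0.2]
opening: 0.0007
t 6.07 pos [ 482.8 -159.7  187.3] F [ 1.1 -2.4 -0.2] ty ang 0.195 tx [ 0. -0. -1.] open 0.001 q [-0.47  0.6   1.82 -0.    0.73 -0.67]
n 39 tray yaw 0.191 edge pt 0.4358 -0.1011
```

View pics/w5.png

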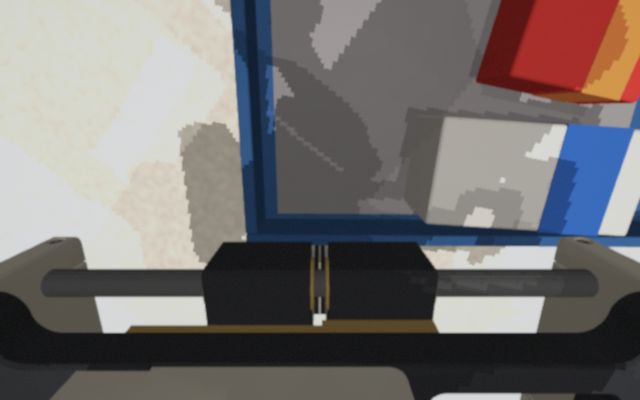

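```bash
python3 -m inch '-2.2 3.3 0 -0.02 0;-2.2 3.4 0 -0.02 0;-2.1 3.4 0 -0.02 0;-2 3.5 0 -0.02 0;-1 1.8 0 -0.01 0' | tail -2
python3 -m inch '-0.7 1.2 0 -0.007 0;-0.7 1.2 0 -0.007 0' | tail -2
python3 -m inch '-0.6 1.2 0 -0.007 0;-0.6 1.2 0 -0.007 0' | tail -2
python3 -c "from h import *;st()"
```

```text
contact_force: [0.9, -2.3, 0.5]
opening: 0.0005
contact_force: [0.6, -2.1, 0.3]
opening: 0.0006
contact_force: [1.2, -2.6, -0.5]
opening: 0.0002
t 6.87 pos [ 470.9 -139.8  187.2] F [ 1.2 -2.6 -0.5] ty ang 0.078 tx [ 0. -0. -1.] open 0.0 q [-0.44  0.58  1.86  0.    0.7  -0.52]
```

```bash
python3 -m inch '-0.4 1 0 -0.005 0;-0.4 1 0 -0.005 0' | grep contact
python3 -m inch '-0.4 1 0 -0.005 0;-0.4 1 0 -0.005 0' | grep contact
python3 -m inch '-0.4 1 0 -0.005 0' | grep contact
python3 -c "from h import *;st()"
```

```text
contact_force: [-0.5, -1.6, 1.4]
contact_force: [-0.1, -3.2, 0.9]
contact_force: [-1.3, -2.6, 0.3]
t 7.28 pos [ 468.9 -134.7  187.2] F [-1.3 -2.6  0.3] ty ang 0.053 tx [-0.  0. -1.] open 0.001 q [-0.44  0.57  1.87  0.    0.7  -0.49]
```

```bash
python3 -m inch '-0.3 0.7 0 -0.004 0' | grep contact
python3 -m inch '-0.3 0.7 0 -0.004 0' | grep contact
python3 -m inch '-0.3 0.7 0 -0.004 0' | grep contact
python3 -c "from h import *;st()"
```

```text
contact_force: [-0.2, -2.5, 0.7]
contact_force: [-0.2, -1.7, -0.2]
contact_force: [-0.6, -2.6, 0.6]
t 7.53 pos [ 468.  -132.6  187.2] F [-0.6 -2.6  0.6] ty ang 0.042 tx [ 0. -0. -1.] open 0.001 q [-0.43  0.57  1.88  0.    0.69 -0.48]
```

```bash
python3 -m inch '-0.3 0.7 0 -0.004 0' | grep contact
python3 -m inch '-0.3 0.7 0 -0.004 0' | grep contact
python3 -c "from h import *;st()"
```

```text
contact_force: [-0.3, -2.4, 0.4]
contact_force: [-0.4, -1.8, 0.5]
t 7.7 pos [ 467.4 -131.2  187.2] F [-0.4 -1.8  0.5] ty ang 0.034 tx [ 0.  0. -1.] open 0.0 q [-0.43  0.57  1.88  0.    0.69 -0.47]
```

```bash
python3 -m inch '-0.3 0.7 0 -0.004 0' | grep contact
python3 -m inch '-0.3 0.7 0 -0.004 0' | grep contact
python3 -m inch '-0.3 0.7 0 -0.004 0' | grep contact
```

```text
contact_force: [-0.0, -1.6, 1.0]
contact_force: [-0.1, -2.7, 0.3]
contact_force: [-0.2, -2.2, 0.1]
```

```bash
python3 -m inch '-0.3 0.7 0 -0.004 0' | grep contact
python3 -m inch '-0.3 0.7 0 -0.004 0' | grep contact
python3 -c "from h import *;st()"
```

```text
contact_force: [-0.1, -2.5, -0.0]
contact_force: [0.4, -1.8, -0.8]
t 8.12 pos [ 465.9 -127.7  187.2] F [ 0.4 -1.8 -0.8] ty ang 0.014 tx [ 0. -0. -1.] open 0.0 q [-0.43  0.57  1.89  0.    0.69 -0.44]
```

```bash
python3 -m inch '-0.2 0.7 0 -0.004 0' | grep contact
python3 -m inch '-0.2 0.7 0 -0.004 0' | grep contact
```

```text
contact_force: [-0.7, -2.7, 0.1]
contact_force: [-0.1, -2.4, 0.2]
```

```bash
python3 -m inch '-0.2 0.7 0 -0.004 0' | grep contact
python3 -m inch '-0.2 0.7 0 -0.004 0' | grep contact
python3 - <<'E'
from h import *
st();yaw('w6');snap('side','s6');snap('top','t6')
E
```

```text
contact_force: [-0.4, -2.7, 0.2]
contact_force: [-1.7, -2.2, 0.7]
t 8.45 pos [ 465.  -125.   187.2] F [-1.7 -2.2  0.7] ty ang -0.002 tx [-0.  0. -1.] open -0.0 q [-0.42  0.56  1.89 -0.    0.69 -0.42]
n 39 tray yaw -0.006 edge pt 0.4304 -0.0478
```

View pics/s6.png

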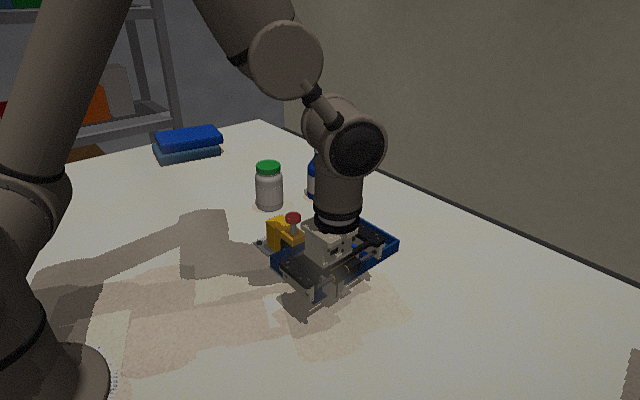

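View pics/t6.png

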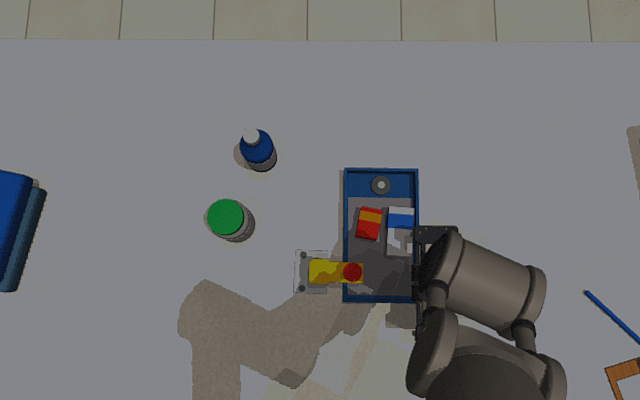

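View pics/w6.png

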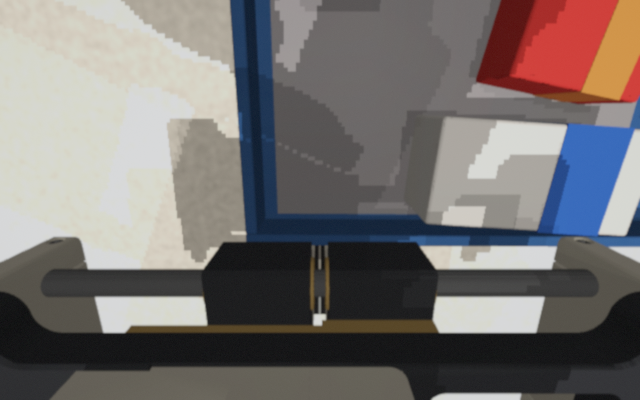

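```bash
python3 -m inch '-0.1 0.7 0 -0.003 0' | grep contact
python3 -m inch '-0.1 0.7 0 -0.003 0' | grep contact
```

```text
contact_force: [-2.2, -3.0, 0.8]
contact_force: [-2.0, -3.3, 0.2]
```

```bash
python3 -m inch '-0.1 0.7 0 -0.003 0' | grep contact
python3 -m inch '-0.1 0.7 0 -0.003 0' | grep contact
python3 -c "from h import *;st()"
```

```text
contact_force: [-1.8, -2.1, 0.6]
contact_force: [-2.2, -3.9, 0.1]
t 8.93 pos [ 464.6 -122.1  187.1] F [-2.2 -3.9  0.1] ty ang -0.014 tx [-0.  0. -1.] open 0.0 q [-0.42  0.56  1.89 -0.    0.68 -0.4 ]
```

```bash
python3 -m inch '-0.1 0.5 0 -0.002 0' | grep contact
```

```text
contact_force: [-2.8, -8.2, -1.3]
```

```bash
python3 -m inch '-0.1 0.5 0 -0.002 0' | grep contact
```

```text
contact_force: [-3.3, -9.5, -1.4]
```

```bash
python3 -m inch '0 0.5 0 0 0' | grep contact;  python3 -c "from h import *;st()"
```

```text
contact_force: [-3.7, -12.1, -1.2]
t 9.18 pos [ 464.5 -121.6  187.2] F [ -3.7 -12.1  -1.2] ty ang -0.018 tx [-0.    -0.002 -1.   ] open 0.0 q [-0.42  0.56  1.89 -0.    0.68 -0.4 ]
```

```bash
python3 -m inch '0 0 0 0 0;0 0 0 0 0' | grep contact;python3 -m inch '0 0 0 0 0;0 0 0 0 0' | grep contact; python3 -m inch '0 0 0 0 0;0 0 0 0 0' | grep contact;python3 -m inch '0 0 0 0 0' | grep contact;
```

```text
contact_force: [-3.6, -9.9, -1.1]
contact_force: [-4.1, -9.9, -0.9]
contact_force: [-2.8, -9.7, -1.0]
contact_force: [-3.8, -10.5, -1.4]
```

```bash
python3 -m inch '0 0.5 0 0 0;0 0 0 0 0' | grep contact;python3 -m inch '0 0 0 0 0' | grep contact
```

```text
contact_force: [-4.0, -13.1, -1.9]
contact_force: [-4.4, -12.9, -1.1]
```

```bash
python3 -m inch '0 0 0 0 0;0 0 0 0 0' | grep contact;python3 -m inch '0 0 0 0 0;0 0 0 0 0' | grep contact; python3 -c "from h import *;st();yaw('w7')"
```

```text
contact_force: [-4.2, -12.4, -2.2]
contact_force: [-3.6, -11.9, -1.6]
t 10.35 pos [ 464.5 -121.5  187.2] F [ -3.6 -11.9  -1.6] ty ang -0.018 tx [ 0.    -0.002 -1.   ] open 0.0 q [-0.42  0.56  1.89 -0.    0.68 -0.39]
n 39 tray yaw -0.022 edge pt 0.4307 -0.0441
```

```bash
python3 -m inch '0 -1 0 0 0;0 -2 0 0 0;0 -4 0 0 0;0 -8 0 0 0;0 -10 0 0 0;0 0 20 0 0;0 0 35 0 0;0 0 40 0 0' | grep contact;python3 -m inch '0 0 35 0 0;0 0 20 0 0;0 0 5 0 0' ; python3 -c "from h import *;s,R=st();_,d=snap('wrist','w8');snap('top','t8');snap('side','s8');"
```

```text
contact_force: [1.1, 0.4, 0.4]
time: 11.32
tool_pos: [0.4652, -0.1462, 0.3464]
tool_rot: [1.148, 1.563, -0.441]
contact_force: [-0.2, -0.6, -0.2]
opening: 0.0001
t 11.32 pos [ 465.2 -146.2  346.4] F [-0.2 -0.6 -0.2] ty ang -0.018 tx [ 0.007 -0.003 -1.   ] open 0.0 q [-0.46  0.33  1.72  0.    1.09 -0.44]
```

View pics/w8.png

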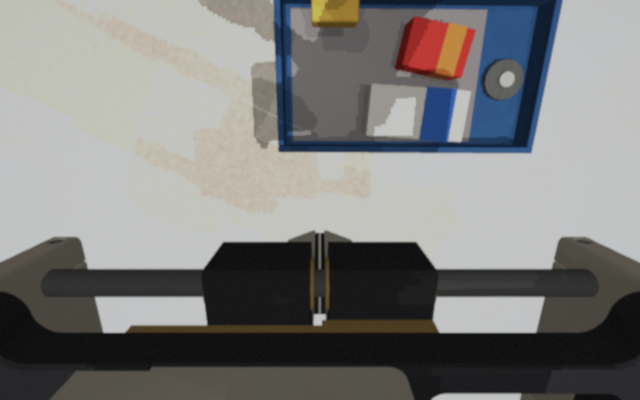

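View pics/s8.png

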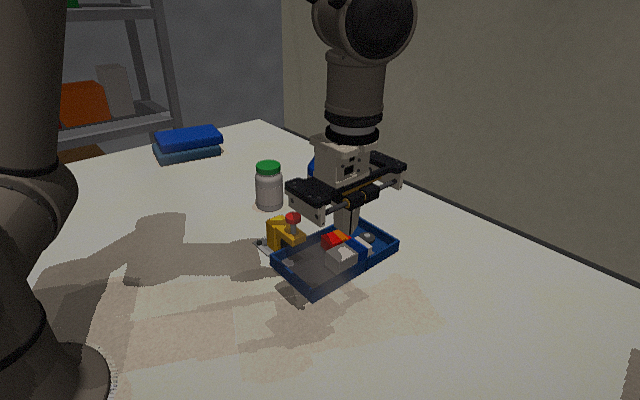

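```bash
python3 -m inch '5 25 0 0 0;7 35 0 0 0;5 20 0 0 0;0 5 0 0 0;0 0 0 0 0' |grep contact ; python3 -c "from h import *;s,R=st();_,d=snap('wrist','w9')"
```

```text
contact_force: [-0.5, -0.2, 0.2]
t 11.88 pos [481.3 -59.2 340.6] F [-0.5 -0.2  0.2] ty ang -0.015 tx [-0.003  0.001 -1.   ] open 0.0 q [-0.28  0.34  1.73 -0.    1.08 -0.27]
```

View pics/w9.png

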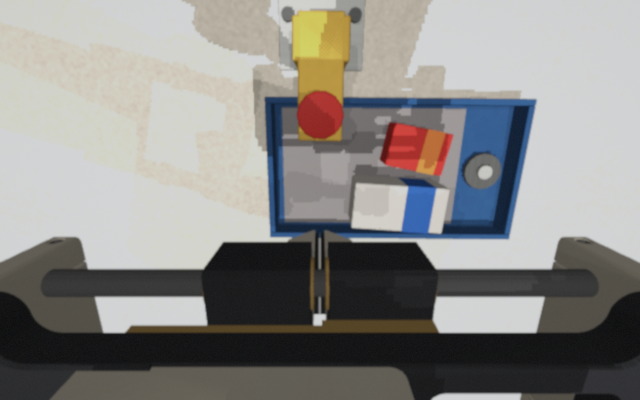

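```bash
python3 - <<'E'
from h import *
s,R=st();d=cams.read_camera('wrist')
a=d['color'].astype(int); m=((a[:,:,0]>120)&(a[:,:,1]<70)&(a[:,:,2]<90)).astype(np.uint8); m[:, 360:]=0
c=cv2.moments(m,True); u,v=c['m10']/c['m00'],c['m01']/c['m00']; print(u,v,c['m00']**.5*1.128)
print(wray(s,d,u,v,.112)); print('wall',wray(s,d,270,98,.03),wray(s,d,534,101,.03),'piv',wray(s,d,485,172,.019))
E
```

```text
t 11.93 pos [481.3 -60.2 340.9] F [-1.4 -0.5 -0.4] ty ang -0.016 tx [-0.003  0.    -1.   ] open 0.001 q [-0.28  0.34  1.73 -0.    1.08 -0.27]
319.30427046263344 112.94128113879003 46.31672941821345
[0.48250262 0.01409927 0.112     ]
wall [0.43721231 0.02718353 0.03      ] [0.67949319 0.02068442 0.03      ] piv [ 0.64983457 -0.04733826  0.019     ]
```

```bash
python3 -m inch '0 15 0 0 0;1 30 0 0 0;0 22 0 0 0;0 7 -10 0 0;0 0 -15 0 0;0 0 -9 0 0;0 0 -4 0 0;0 0 0 0 0' |grep contact ; python3 -c "from h import *;s,R=st();_,d=snap('side','s10')"
```

```text
contact_force: [-0.1, -0.2, 0.5]
t 12.65 pos [482.4  12.8 303.2] F [-0.1 -0.2  0.5] ty ang -0.019 tx [-0.002  0.    -1.   ] open 0.0 q [-0.13  0.38  1.78 -0.    0.98 -0.11]
```

View pics/s10.png

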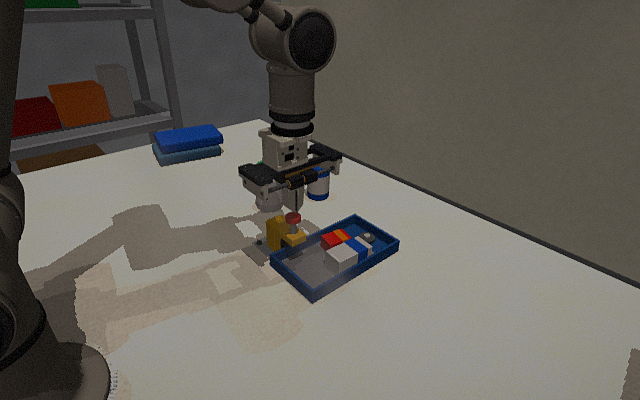

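```bash
python3 -m inch '0 0 -4 0 0;0 0 -4 0 0;0 0 -3 0 0' |grep -E 'contact|pos' ; python3 -m inch '0 0 -2 0 0;0 0 -2 0 0;0 0 -2 0 0' |grep -E 'contact|pos'; python3 -m inch '0 0 -2 0 0;0 0 -2 0 0;0 0 -2 0 0' |grep -E 'contact|pos'
```

```text
tool_pos: [0.4826, 0.0135, 0.2932]
contact_force: [-0.6, 0.6, -0.2]
tool_pos: [0.4825, 0.0138, 0.2873]
contact_force: [-0.5, -1.0, 2.7]
tool_pos: [0.4826, 0.0138, 0.2812]
contact_force: [-0.6, -1.1, 2.3]
```

```bash
python3 -m inch '0 0 -2 0 0;0 0 -2 0 0;0 0 -2 0 0' |grep -E 'contact|pos' ; python3 -m inch '0 0 -2 0 0;0 0 -2 0 0;0 0 -2 0 0' |grep -E 'contact|pos'; python3 -m inch '0 0 -2 0 0;0 0 -1 0 0' |grep -E 'contact|pos'
```

```text
tool_pos: [0.4826, 0.0138, 0.2751]
contact_force: [-1.6, -1.3, 3.2]
tool_pos: [0.4826, 0.0138, 0.269]
contact_force: [-0.8, -1.2, 2.6]
tool_pos: [0.4826, 0.0138, 0.266]
contact_force: [-0.9, -0.8, 2.4]
```

```bash
python3 -m inch '0 0 -1 0 0;0 0 -1 0 0' |grep -E 'contact|pos' ; python3 -m inch '0 0 -1 0 0;0 0 -1 0 0' |grep -E 'contact|pos'; python3 -m inch '0 0 -0.7 0 0' |grep -E 'contact|pos';
```

```text
tool_pos: [0.4826, 0.0138, 0.2642]
contact_force: [-1.4, -0.1, 2.3]
tool_pos: [0.4826, 0.0138, 0.2622]
contact_force: [-1.1, -0.3, 2.7]
tool_pos: [0.4825, 0.0138, 0.2614]
contact_force: [-0.7, -0.9, 1.4]
```

```bash
python3 -m inch '0 0 -0.7 0 0' |grep -E 'contact|pos' ; python3 -m inch '0 0 -0.7 0 0' |grep -E 'contact|pos'
```

```text
tool_pos: [0.4826, 0.0138, 0.2608]
contact_force: [-0.9, -1.1, 3.1]
tool_pos: [0.4826, 0.0138, 0.2602]
contact_force: [-2.4, -0.3, 10.2]
```

```bash
python3 -m inch '0 0 -0.5 0 0;0 0 0 0 0' |grep -E 'contact|pos'
```

```text
tool_pos: [0.4825, 0.0138, 0.2602]
contact_force: [-3.4, -1.0, 7.9]
```

```bash
python3 -m inch '0 0 2 0 0;0 0 8 0 0;0 0 20 0 0;0 0 30 0 0;0 0 25 0 0;0 -30 5 0 0;0 -30 0 0 0;0 -15 0 0 0' |grep -E 'contact|pos'; python3 -m inch '0 0 0 0 0;0 0 0 0 0'; python3 - <<'E'
from h import *
s,R=st();s,d=snap('wrist','w11');snap('side','s11')
a=d['color'].astype(int); m=((a[:,:,0]>120)&(a[:,:,1]<70)&(a[:,:,2]<90)).astype(np.uint8); m[:, 360:]=0
c=cv2.moments(m,True); u,v=c['m10']/c['m00'],c['m01']/c['m00']; print(u,v,c['m00']**.5*1.128, wray(s,d,u,v,.082),wray(s,d,u,v,.112))
im=cv2.imread('pics/s11.png')[200:310,230:410];cv2.imwrite('pics/s11z.png',cv2.resize(im,None,fx=4,fy=4,interpolation=cv2.INTER_CUBIC))
E
```

```text
tool_pos: [0.4827, -0.0631, 0.3509]
contact_force: [0.2, 0.4, -0.1]
time: 15.7
tool_pos: [0.4825, -0.0616, 0.3498]
tool_rot: [2.691, 1.57, 1.1]
contact_force: [0.5, 0.1, 0.7]
opening: 0.0009
t 15.7 pos [482.5 -61.6 349.8] F [0.5 0.1 0.7] ty ang -0.02 tx [ 0.  0. -1.] open 0.001 q [-0.28  0.33  1.71  0.    1.1  -0.27]
316.5772151898734 110.72151898734177 38.83007906249999 [0.48245569 0.01402655 0.082     ] [0.48271907 0.01411894 0.112     ]
```

View pics/w11.png

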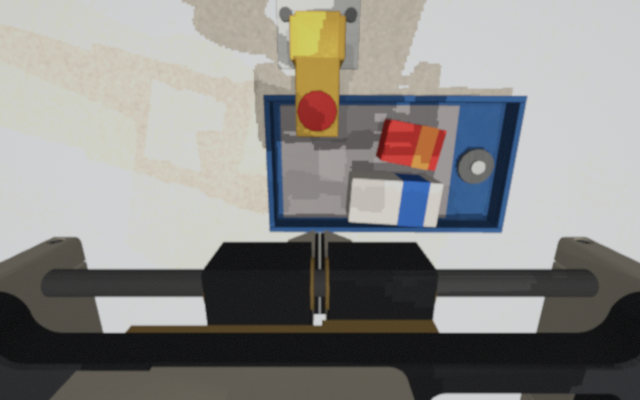

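View pics/s11z.png

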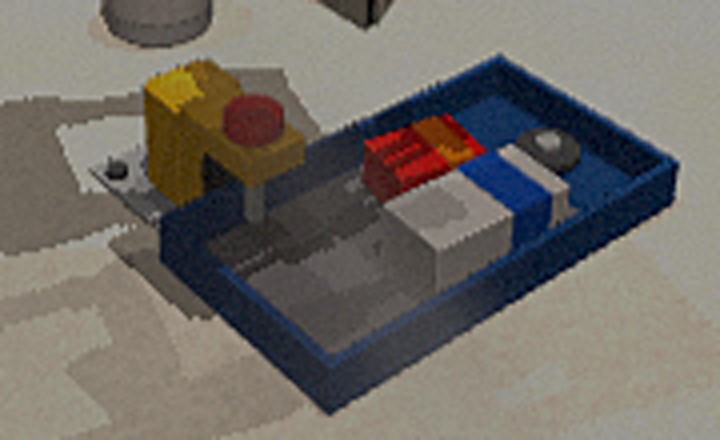

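The wrist and side pictures agree. The red knob (317,111 in the wrist view) is down, the plunger stands inside the +y wall, and both boxes lie flat. The robot is clear of everything.

```bash
python3 -c "
from cell import workorder; print(workorder.hand_in())"
```

```text
the job is handed in; nothing more can be done
None
```

The tray is home against the rubber stop and locked by the catch, and the job was handed in at about 16 s of robot time.

- **Swing and press:** I pushed the tray round at the push spot with the closed fingertips, against roughly 2–4 N of friction. It met the stop at a yaw of about -0.02 rad. I first held about 10–11 N for 0.6 s. That was a little low, so I raised it to 12–13.5 N and held for another 0.6 s. No reading passed 14 N, but I only saw the force at the end of each short move.
- **Catch:** I pressed the knob straight down at 2–3 N until it bottomed at about 10 N. The fingertips were then 82 mm above the counter, which matches the fully-down height. I then backed off.
- **Last checks:** The wrist and side pictures show the plunger inside the tray's wall and both boxes flat. The bottle and jar were never approached. Force on the tool was near zero, and the robot was touching nothing.
- **Disagreements:** The wrist and top cameras differed by about 1–3 mm on the pivot and knob positions. The stop itself is hidden under the head, so contact with it was confirmed by feel and by the plunger going fully down, not by sight.

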